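# Hang and shut a gear guard door on its lift-off hinges

## Robot

A 7-joint arm with a two-finger parallel gripper is mounted at the origin on the work surface. World frame = base frame: x ahead of the robot, y to its left, z up, the work surface at z = 0. Lengths are in mm, angles in rad, forces in N, time in s.
With the tool pointing down it reaches from about 400 to 900 mm from the base axis. Payload 5.6 kg.
Tool frame: the origin (TCP) lies at the very end of the fingers, on their centre line; the grasp point (between the pads) lies hold_point_z behind it (hold_point_z is the distance from the TCP to the grasp point, in mm); x points along the fingers, y is the direction in which the jaws open and shut, and the axes are right-handed (so a half turn about x gives the same grasp; the last joint's range is limited). The gripper opens to 92 mm and grips with 3 to 60 N. Pads are 20 mm wide; open, the fingers measure 128 mm over their backs; the gripper's body (75 mm by 189 mm) begins 69 mm behind the grasp point.
Start: joints at [-1.319, 0.468, -0.012, 1.603, 0.006, 1.071, -0.056], TCP at [188.898, 621.954, 214.592] pointing down, gripper open.
Joint ranges: [-2.53, 2.53], [-0.31, 2.02], [-1.57, 1.55], [0.28, 2.44], [-1.29, 4.43], [0.15, 1.84], [-2.92, 2.92]. Speed limits (rad/s): [2.57, 2.57, 3.14, 3.14, 3.14, 3.14, 3.14].

## Interface

Orientations are given as a unit quaternion [w, x, y, z].
In Python, from plant import goto, move_l, move_joints, open_gripper, grasp, pause, solve_ik, snapshot, IKError, close_job, read_time, read_joints, read_qvel, read_joint_torque, read_eef_pos, read_orientation, read_force, read_moment, read_width, hold_point_z gives the robot as it stands. Calls block until the motion is done:
- goto(position, orientation): joint-space move of the TCP to a pose.
- move_l(position, attitude=None, v=150): straight line of the TCP; attitude=None keeps the orientation; v is the mean speed in mm/s.
- move_joints(angles): joint-space move.
- open_gripper() and grasp(strength=None): open the fingers fully, or close them until they stop; strength is the grip in N (None keeps the last).
- pause(seconds).
- solve_ik(position, orientation): joint angles nearest the present ones, or None.
- snapshot(name): name is "side" or "top" or "wrist"; returns a dict with "img" (420x560x3 uint8, red, green, blue), "fx", "fy", "cx", "cy" (pixels), "origin" and "rotation" of the camera in the world; the wrist camera has in their place "tool_from_camera" (4x4, takes a point from camera to tool coordinates, whose origin is the TCP and whose axes are the tool frame's). Camera axes: x right, y down, z forward; pixel columns grow to the right and rows downward; lengths in mm; the calibration is good to about 2 mm. A picture is of the moment at which its call begins: read the wrist's pose just before it. There is no depth.
A pose or a line that the arm cannot do raises IKError and nothing moves.
- close_job(): hands the job in, once; it reports no verdict.
Readings, each from a call of its own:
- read_time(): time.
- read_joints(): joint angles.
- read_qvel(): joint speeds.
- read_joint_torque(): joint torques, N m.
- read_eef_pos(): TCP position.
- read_orientation(): TCP orientation.
- read_force(): force on the tool from outside, world axes, zero at the start.
- read_moment(): the same for the moment, N m.
- read_width(): opening from 0.0 (shut) to 1.0 (fully open).
Only numpy, scipy, OpenCV 4.12 (cv2) and the standard library are available. Lean on these libraries where they do the work, as an engineer would, in place of code of your own. Each camera call takes 0.05 s, during which the arm holds its last target.

## Task

Hang the loose guard door back on the gear case of the deburring machine: with the door standing open, lower both its hinge tubes together onto the two hinge pins until they are fully home, then swing the door shut under the lip of the case and let go. Feel your way onto the pins, never force or slam the door against the machine or let it fall over, and leave the other things on the bench where they are.

Things in the scene. Friction and masses are not known exactly. Their poses are not given: they have to be found in the camera images.
- machine: fixed deburring machine: green gear case (180 wide, 76 deep, top 206 above the bench), open front showing two gear wheels; motor and wire wheel behind. Origin: on the bench at the middle of the case's front; x points into the case (-x out of its front), y along the front to the hinge side, z up. The shut door lies at x = -11 to +11, its back on the case rim. Base plate 12 thick, at x over 5.
- lip (a point): middle of the front edge of a fixed lip on top of the case (machine x = -5, y = -27.5, underside 203 above the bench), 125 long along y. It overhangs the shut door, 8 above its top edge, so the door cannot be lowered onto the pins while shut or nearly shut
- lower_seat (a point): where the lower hinge seat would be with the hinge leaf pushed right in along its slots (machine x = 0, y = +88, 55 above the bench), axes as the machine's. The real one is farther out along y: see upper_seat. The seat is the top of a steel barrel, 18 diameter and 18 high; from it a steel pin of 10 diameter stands up 24, its last 1.5 tapering to 9 diameter at the tip
- upper_seat (a point): the same for the upper hinge, 90 above the lower (145 above the bench), with an equal barrel and pin. Both stand on one steel leaf bolted through slots to the case's hinge flange and set by hand: both pins together stand 4 to 16 farther out along machine y than these two points (not shifted along x or z), fixed in use. How far is not measured: find it by eye or by feel
- door: the loose guard door, 170 wide (y), 165 high (z), 22 thick (x), about 0.55 kg, standing upright on the bench: frame of 22 square green tube round a clear pane. Origin: middle of its lower edge; y points along its width to the hinge stile, -x is the outer face. Grip it across the 22 thick top rail. A pull tab sticks out 15 from the free stile (-y)
- door_centre (a point): centre of the door frame, 82.5 above its lower edge and 71.5 below the middle of the top rail; axes as the door's. Hung and shut, the door's axes equal the machine's and its lower edge is 30 above the bench; opening turns it clockwise seen from above (yaw = machine yaw less opening angle). It swings freely, with no spring or catch
- lower_knuckle (a point): centre of the lower end of the door's lower hinge tube (steel, 18 outside diameter, through bore of 11.5, 25 long): door x = 0, y = +97, 25 above the door's lower edge
- upper_knuckle (a point): the same for the upper hinge tube, 90 above the lower one
- oil_bottle: bystander: white plastic oil bottle, 52 diameter, 130 high; origin under its centre
- bowl: bystander: steel bowl, 110 diameter, 45 high; origin under its centre
- hammer: bystander: hammer lying on the bench, handle to its -x
- spanner: bystander: steel spanner lying on the bench, along its x
- strip_a: bystander: flat steel strip 160 x 20 x 5 lying on the bench, along its x; the hung door passes 25 above it
- strip_b: bystander: a second flat steel strip, the same

How it is judged (in metres and radians):
On the way:
1. the door stands open (more than 20 degrees), upright, with both hinge tubes fully down on their pins (z of lower_knuckle in the frame of lower_seat below 0.003 m and x of lower_knuckle in the frame of lower_seat between -0.004 and 0.004 m and y of lower_knuckle in the frame of lower_seat between 0.001 and 0.019 m and z of upper_knuckle in the frame of upper_seat below 0.003 m and x of upper_knuckle in the frame of upper_seat between -0.004 and 0.004 m and y of upper_knuckle in the frame of upper_seat between 0.001 and 0.019 m and angle between door's own z axis and vertical below 0.06 rad and angle between the x axis of door and the x axis of machine, either way round above 0.35 rad), for 0.2 s.
At the end, for the whole second after the job is handed in: Both hinge tubes are fully down on their pins (within 3 mm of the seats' height, within 4 mm of the hinge axis across the case's front, and along it anywhere that the leaf can stand, 3 mm spare), the door is upright within 3 degrees, shut to within 4 degrees and at rest (z of lower_knuckle in the frame of lower_seat below 0.003 m and x of lower_knuckle in the frame of lower_seat between -0.004 and 0.004 m and y of lower_knuckle in the frame of lower_seat between 0.001 and 0.019 m and z of upper_knuckle in the frame of upper_seat below 0.003 m and x of upper_knuckle in the frame of upper_seat between -0.004 and 0.004 m and y of upper_knuckle in the frame of upper_seat between 0.001 and 0.019 m and angle between door's own z axis and vertical below 0.06 rad and y of door_centre in the frame of machine below 0.02 m and angle between the x axis of door and the x axis of machine, either way round below 0.07 rad and linear speed of door below 0.01 m/s); the robot touches nothing.
It fails at once if while it stands open by more than 9 degrees, the door is pressed or knocked against the hinge pins or the machine with more than 60 N (contact force between door and machine above 60 N and angle between the x axis of door and the x axis of machine, either way round above 0.157 rad).
It fails at once if the door is slammed or jammed against the machine with more than 120 N (contact force between door and machine above 120 N).
It fails at once if the door tips over (angle between door's own z axis and vertical above 0.35 rad).
It fails at once if a bystander is moved by more than 25 mm (distance of any of oil_bottle, bowl, hammer, spanner, strip_a, strip_b from where it was at the start of the episode above 0.025 m).
It also fails if it takes over 72 s, if anything falls off the work surface, if the arm or the gripper's body presses on something with over 40 N, if the wrist force passes 120 N, or if a joint passes its speed limit or range.

## Working session

There is one attempt and no reset: what is moved stays moved. The work goes in short steps, each a Python script; the robot and the scene stay as the last script left them, time stands still between calls to the robot, and variables do not carry over. Pictures are saved under pics/ and viewed, and the job is handed in when it is done.

```bash
ls; mkdir -p pics
python3 - <<'E'
from plant import *
import cv2
for n in("side","top","wrist"):
    s=snapshot(n); cv2.imwrite(f"pics/{n}0.png",s["img"][:,:,::-1])
    print(n,{k:(v if not hasattr(v,'tolist') else v.tolist()) for k,v in s.items() if k!="img"})
print(read_time(),read_eef_pos(),read_orientation(),read_force(),read_width(),hold_point_z)
E
```

```text
pics
side {'fx': 539.7556564806503, 'fy': 539.7556564806503, 'cx': 282.8879975153473, 'cy': 210.17804350884575, 'origin': [282.04557795215413, -623.4985122525619, 893.8240588811518], 'rotation': [-0.3810774087939835, 0.907503755719197, -0.16424160491199716, 0.06512785178667277]}
top {'fx': 484.84200390852476, 'fy': 484.84200390852476, 'cx': 285.9980160017796, 'cy': 208.7885285893457, 'origin': [478.25544169546595, 71.15197317645068, 1036.695388578068], 'rotation': [0.0176853830957498, -0.6972357934331485, 0.7162744383442484, -0.022369724071523347]}
wrist {'fx': 294.55809521215906, 'fy': 294.55809521215906, 'cx': 284.42327654124, 'cy': 207.02679758835646, 'tool_from_camera': [[0.0007486930359848524, -0.28368975554455134, 0.9589158263673658, -170.9566485576417], [0.9999996085951097, -0.00023968785542131105, -0.0008516803139519913, -0.03184911000897461], [0.0004714534580188229, 0.9589160886901432, 0.283689465054366, -79.46653136967126], [0.0, 0.0, 0.0, 1.0]]}
0.15 [188.78612428 621.55978572 213.87374599] [ 0.69940833  0.10343089  0.69946101 -0.10432804] [-0.70612592 -0.48287165 -0.2972162 ] 0.9997820849457092 18.700000000000003
```

View pics/side0.png

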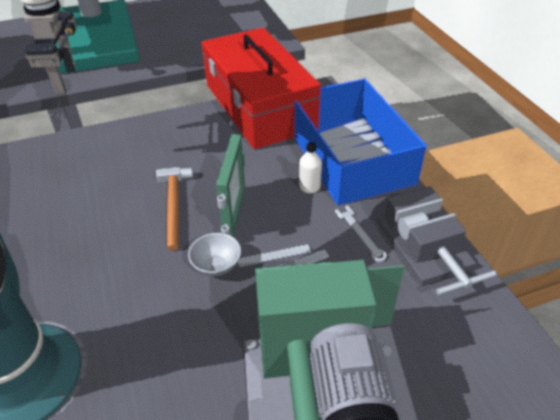

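View pics/top0.png

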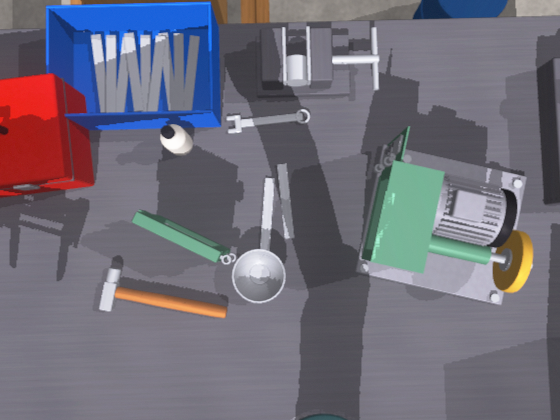

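View pics/wrist0.png

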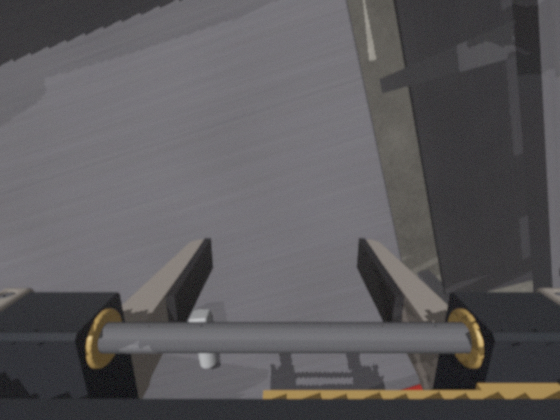

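```bash
cat > h.py <<'E'
import numpy as np, cv2
from scipy.spatial.transform import Rotation as R
from plant import *
def q2R(q): return R.from_quat([q[1],q[2],q[3],q[0]]).as_matrix()
def R2q(M):
    q=R.from_matrix(M).as_quat(); return [q[3],q[0],q[1],q[2]]
def cam(s,eef=None,ori=None):
    if "origin" in s: return np.array(s["origin"]),q2R(s["rotation"]) 
    T=np.array(s["tool_from_camera"]); W=q2R(ori)
    return np.array(eef)+W@T[:3,3], W@T[:3,:3]
def ray(s,c,uv):
    o,M=c; d=M@np.array([(uv[0]-s["cx"])/s["fx"],(uv[1]-s["cy"])/s["fy"],1]); return o,d/np.linalg.norm(d)
def onz(s,c,uv,z):
    o,d=ray(s,c,uv); return o+d*(z-o[2])/d[2]
def proj(s,c,p):
    o,M=c; v=M.T@(np.array(p)-o); return np.array([s["fx"]*v[0]/v[2]+s["cx"],s["fy"]*v[1]/v[2]+s["cy"]])
def meet(o1,d1,o2,d2):
    A=np.stack([d1,-d2],1); t=np.linalg.lstsq(A,o2-o1,rcond=None)[0]
    a,b=o1+d1*t[0],o2+d2*t[1]; return (a+b)/2,np.linalg.norm(a-b)
E
python3 - <<'E'
import pickle
from h import *
S={n:snapshot(n) for n in("side","top")}
pickle.dump(S,open("s0.pkl","wb"))
t=S["top"]["img"];s=S["side"]["img"]
def crop(im,x0,y0,w,h,k,f): cv2.imwrite("pics/"+f,cv2.resize(im[y0:y0+h,x0:x0+w,::-1],None,fx=k,fy=k,interpolation=cv2.INTER_CUBIC))
crop(t,345,115,195,195,3.9/1.3,"t_mach.png")
crop(t,90,190,210,150,3.5,"t_door.png")
crop(s,230,240,190,150,4,"s_mach.png")
crop(s,150,120,190,150,4,"s_door.png")
c=cam(S["top"])
for uv in [(286,209),(386,209),(286,109)]: print(onz(S["top"],c,uv,0))
E
```

```text
[536.50081196  63.49263263   0.        ]
[ 530.76073264 -150.85804142    0.        ]
[753.46794334  57.61073949   0.        ]
```

View pics/t_mach.png

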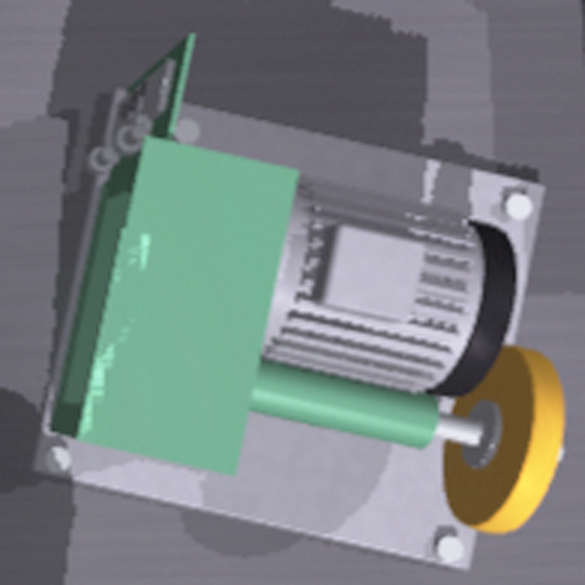

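View pics/t_door.png

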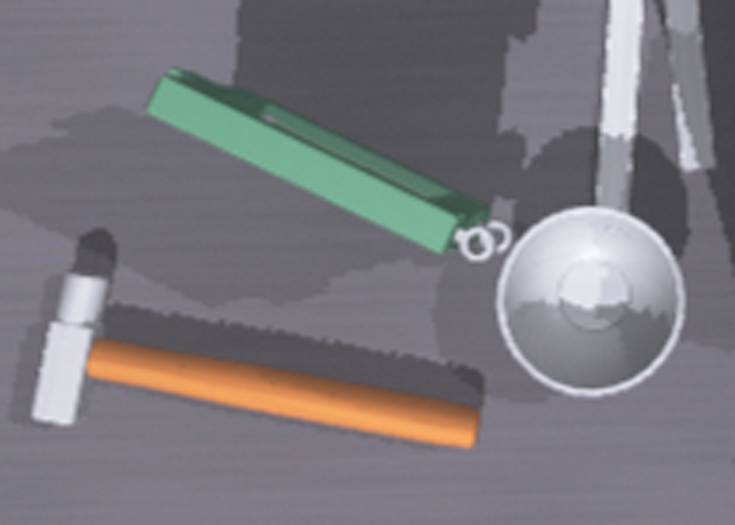

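View pics/s_mach.png

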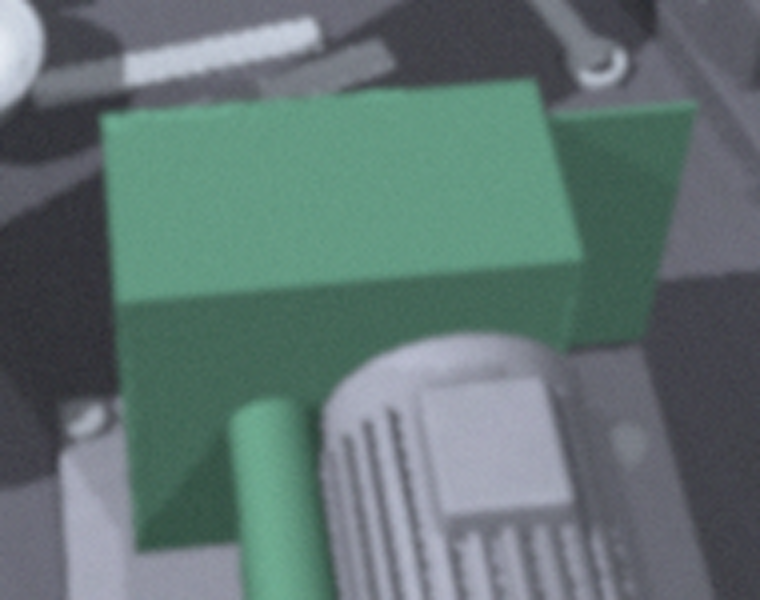

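View pics/s_door.png

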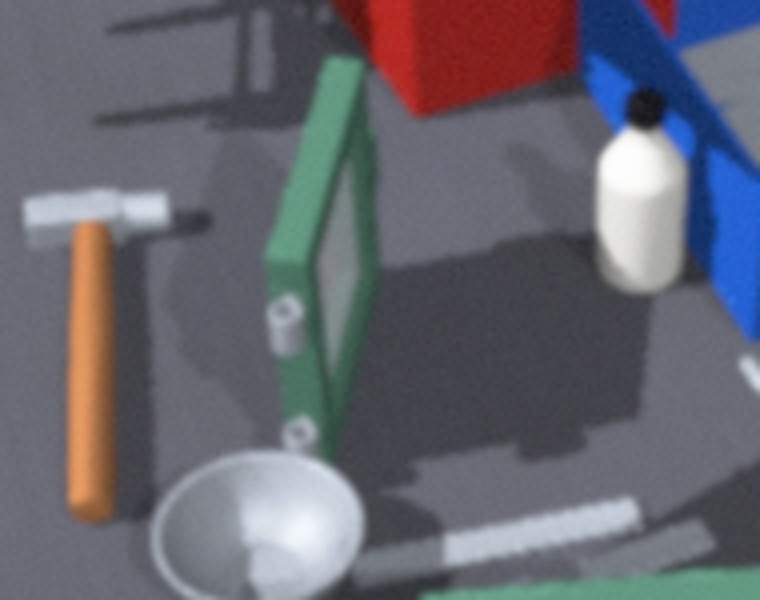

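Run:
```python
import pickle
from h import *
S=pickle.load(open("s0.pkl","rb")); T,D=S["top"],S["side"]; ct,cs=cam(T),cam(D)
def tp(x,y,z): return onz(T,ct,(90+x/3.5,190+y/3.5),z)
def sp(x,y,z): return onz(D,cs,(150+x/4,120+y/4),z)
print("door top rail corners TOP"); 
for p in [(172,70),(147,108),(442,252),(463,213)]: print(tp(*p,165))
print("side"); 
for p in [(268,255),(310,263),(363,62),(330,57)]: print(sp(*p,165))
print("knuckle",tp(475,241,140),sp(288,308,140),"low",tp(496,236,50),sp(302,430,50))
def tm(x,y,z): return onz(T,ct,(345+x/3,115+y/3),z)
def sm(x,y,z): return onz(D,cs,(230+x/4,240+y/4),z)
print("case top"); 
for p in [(147,137),(299,170),(236,474),(78,437)]: print(tm(*p,206))
for p in [(540,80),(582,258),(118,302),(103,117)]: print(sm(*p,206))
print("pins upper",tm(131,137,169),"lower",tm(104,159,79))
print("base corners z12",tm(543,184,12),tm(470,570,12),tm(38,472,12))
```

```text
door top rail corners TOP
[532.49701763 328.62774245 165.        ]
[513.32141159 341.61600355 165.        ]
[435.67916593 191.90245641 165.        ]
[455.24304969 180.79511975 165.        ]
side
[436.61704791 192.41584543 165.        ]
[454.86676344 178.99383855 165.        ]
[529.75862512 330.84808641 165.        ]
[513.77927157 341.94240932 165.        ]
knuckle [439.73942177 177.92544583 140.        ] [440.66046804 177.37008143 140.        ] low [438.42210178 176.44433073  50.        ] [440.40693375 177.12980746  50.        ]
case top
[ 603.5585791  -123.82629519  206.        ]
[ 582.14320153 -210.65128096  206.        ]
[ 409.31379814 -166.81896904  206.        ]
[432.71315558 -77.6790343  206.        ]
[ 607.24149052 -124.75340853  206.        ]
[ 582.2001425  -210.88260234  206.        ]
[ 408.38714077 -167.02667088  206.        ]
[431.3579892  -79.43415805 206.        ]
pins upper [ 609.39206786 -122.87472613  169.        ] lower [ 608.77190056 -124.49575315   79.        ]
base corners z12 [ 591.8382447  -449.62172679   12.        ] [ 321.98635813 -383.42141134   12.        ] [398.43481219 -83.47231193  12.        ]
```

```bash
cat >> h.py <<'E'
def tool(zdeg):
    "tool down, tool z heading zdeg (world yaw)"
    z=np.array([np.cos(np.radians(zdeg)),np.sin(np.radians(zdeg)),0]); x=np.array([0,0,-1.]); return R2q(np.stack([x,np.cross(z,x),z],1))
YM=np.radians(-104.3)
E
python3 - <<'E'
from h import *
print(np.round(q2R(read_orientation()),2))
pin=np.array([609,-123.7])
for h in (75.7,62.4,30,0):
  for p in ([609+20,-124+79,200],[484,260,135],[580,-30,180]):
    r=solve_ik(p,tool(h)); print(h,p,None if r is None else np.round(r,2))
E
```

```text
[[-0.    0.29  0.96]
 [-0.    0.96 -0.29]
 [-1.   -0.    0.  ]]
75.7 [629, -45, 200] [ 0.82  0.89 -1.33  1.61  0.88  1.35  2.26]
75.7 [484, 260, 135] [-0.42  0.41 -0.16  1.91  0.09  0.83  2.26]
75.7 [580, -30, 180] [ 0.86  0.84 -1.32  1.76  0.85  1.26  2.21]
62.4 [629, -45, 200] [-0.18  0.45  0.26  1.68 -0.13  1.03  2.79]
62.4 [484, 260, 135] [-0.46  0.4  -0.12  1.91  0.06  0.83  2.05]
62.4 [580, -30, 180] [-0.21  0.39  0.26  1.82 -0.12  0.94  2.76]
30 [629, -45, 200] [-0.27  0.46  0.39  1.69 -0.2   1.03  2.28]
30 [484, 260, 135] [-0.55  0.4  -0.    1.92  0.    0.82  1.54]
30 [580, -30, 180] [-0.32  0.4   0.4   1.83 -0.19  0.95  2.26]
0 [629, -45, 200] [-0.37  0.48  0.53  1.7  -0.27  1.04  1.82]
0 [484, 260, 135] [-0.64  0.4   0.1   1.93 -0.05  0.82  1.07]
0 [580, -30, 180] [-0.41  0.41  0.51  1.84 -0.24  0.95  1.78]
```

Run:
```python
from h import *
import pickle
P=[]
for i,(z,off) in enumerate([(215,0),(215,1)]):
    p=[645-(45 if off else 0),-54+(10 if off else 0),z]
    goto(p,tool(62.4)); pause(0.2)
    e,o=read_eef_pos(),read_orientation(); s=snapshot("wrist"); P.append((s,e,o))
    cv2.imwrite(f"pics/w1_{i}.png",s["img"][:,:,::-1]); print(e,read_time(),read_joints()[6])
pickle.dump(P,open("w1.pkl","wb"))
```

```text
[645.03769797 -53.41131123 214.97092518] 3.3667 2.8069522238804763
[600.91177609 -44.23269683 215.138793  ] 3.9167 2.7833774511852836
```

View pics/w1_0.png

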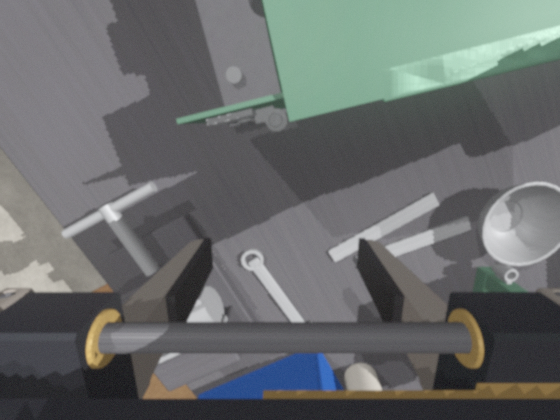

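View pics/w1_1.png

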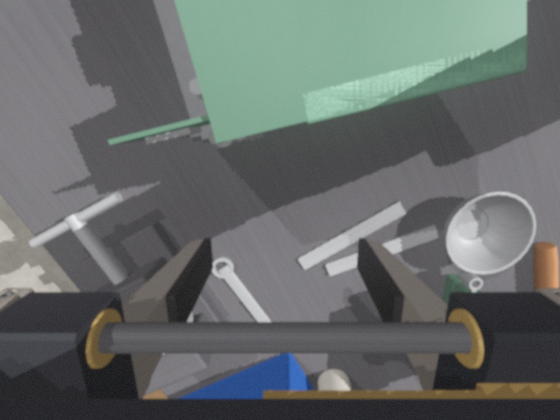

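Run:
```python
from h import *
import pickle
P=pickle.load(open("w1.pkl","rb"))
a=P[0][0]["img"][60:160,170:330,::-1]; a=cv2.resize(a,None,fx=5,fy=5,interpolation=cv2.INTER_CUBIC)
a=np.clip(a.astype(float)*1.5,0,255).astype(np.uint8)
cv2.imwrite("pics/w1z.png",a)
```

```text
(no output)
```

View pics/w1z.png

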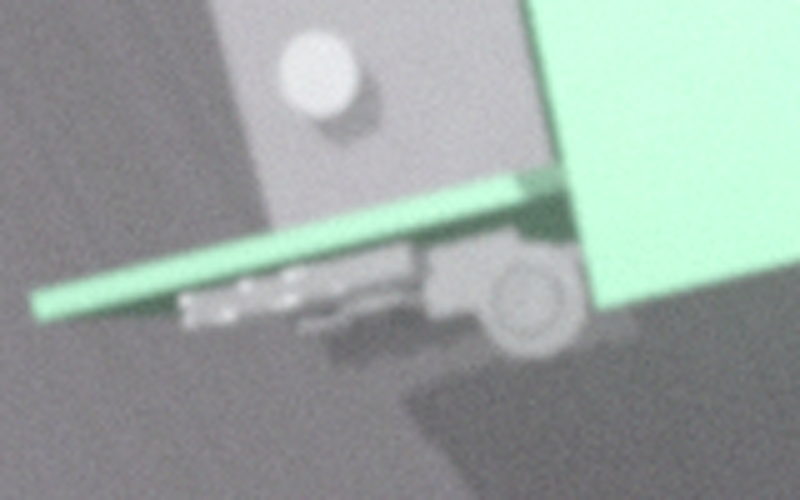

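Run:
```python
from h import *
import pickle
P=pickle.load(open("w1.pkl","rb")); s,e,o=P[0]; c=cam(s,e,o)
print("pin",onz(s,c,(275.6,120.4),169),"barrel",onz(s,c,(276.6,120.6),145))
a=onz(s,c,(289.6,121.6),206);b=onz(s,c,(560,60),206);print("front corner",a)
s2,e2,o2=P[1]; c2=cam(s2,e2,o2)
A=onz(s2,c2,(218,143),206);L0=onz(s2,c2,(309,122),206);L1=onz(s2,c2,(526,70),206);L00=onz(s2,c2,(304,96),206)
print(A,L0,L1,L00); d=L1-L0; print(np.degrees(np.arctan2(d[1],d[0])),np.linalg.norm(d))
```

```text
pin [ 614.338169   -127.64671452  169.        ] barrel [ 614.32888286 -127.43242846  145.        ]
front corner [ 606.42739627 -122.81339485  206.        ]
[ 605.90006739 -122.55956031  206.        ] [ 552.24943105 -108.11231088  206.        ] [432.15440672 -76.82452658 206.        ] [ 548.44367009 -122.29379536  206.        ]
165.39759924720772 124.10374819380922
```

Run:
```python
from h import *
goto([484,261.5,215],tool(62.8)); 
move_l([484,261.5,136],v=100); pause(.1); f0=read_force()
grasp(50); pause(.2)
print(read_width()*92,f0,read_force(),read_eef_pos(),read_time())
s=snapshot("wrist"); cv2.imwrite("pics/w2.png",s["img"][:,:,::-1])
e=read_eef_pos(); move_l([e[0],e[1],e[2]+75],v=80); pause(.2)
print(read_force(),read_moment(),read_eef_pos(),read_time(),read_width()*92)
s=snapshot("wrist"); cv2.imwrite("pics/w3.png",s["img"][:,:,::-1])
```

```text
21.758365694336476 [-0.09278932 -0.04991071 -0.28817897] [-1.05322528 -0.09198401  1.27428123] [483.7855167  261.60274869 135.95295592] 7.4583
[ 0.36762248 -0.2439748  -5.5253937 ] [0.07363306 0.04638692 0.01801563] [483.53564679 261.45623998 210.42079659] 8.7917 21.920282798303738
```

View pics/w2.png

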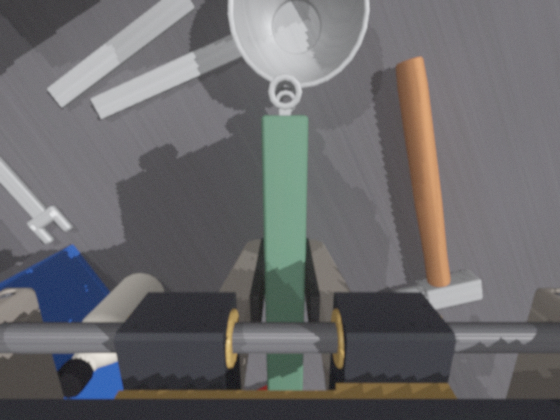

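View pics/w3.png

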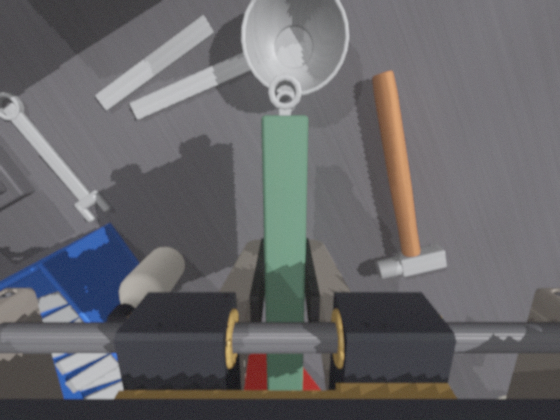

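Run:
```python
from h import *
import pickle
s=snapshot("wrist"); pickle.dump((s,read_eef_pos(),read_orientation()),open("w3.pkl","wb"))
a=s["img"][70:130,240:330,::-1]; cv2.imwrite("pics/w3z.png",cv2.resize(a,None,fx=8,fy=8,interpolation=cv2.INTER_CUBIC))
T=np.array(s["tool_from_camera"])
for uv,x in [((285,91),-4),((285.3,96.5),86)]:
    d=T[:3,:3]@np.array([(uv[0]-s["cx"])/s["fx"],(uv[1]-s["cy"])/s["fy"],1]); o=T[:3,3]; print(o+d*(x-o[0])/d[0])
```

```text
[ -4.          -0.60395056 -95.0246183 ]
[ 86.          -0.14767038 -98.74331178]
```

View pics/w3z.png

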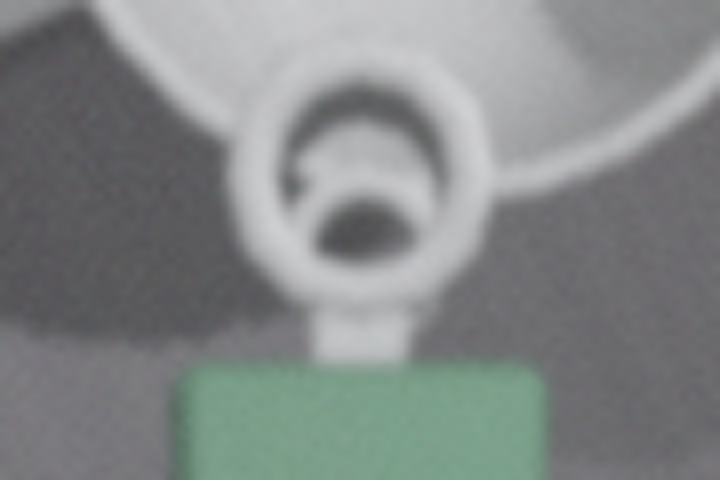

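Run:
```python
from h import *
a=cv2.imread("pics/w2.png")[70:130,240:330]; b=cv2.imread("pics/w3.png")[70:130,240:330]
cv2.imwrite("pics/w23.png",cv2.resize(np.hstack([a,b]),None,fx=4.4,fy=4.4,interpolation=cv2.INTER_CUBIC))
T=snapshot("top"); D=snapshot("side"); print(read_eef_pos(), read_orientation(), tool(62.8))
cv2.imwrite("pics/t3.png",cv2.resize(T["img"][190:310,100:300,::-1],None,fx=4,fy=4,interpolation=cv2.INTER_CUBIC))
cv2.imwrite("pics/s3.png",cv2.resize(D["img"][80:260,130:300,::-1],None,fx=3.3,fy=3.3,interpolation=cv2.INTER_CUBIC))
```

```text
[483.72122123 261.57231739 210.78297854] [ 0.60344013 -0.36839955  0.60367498  0.36839964] [np.float64(0.6035515568405682), np.float64(-0.36840944373797807), np.float64(0.6035515568405682), np.float64(0.36840944373797807)]
```

View pics/w23.png

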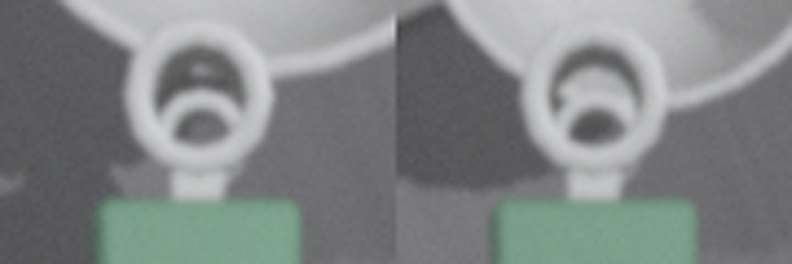

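View pics/s3.png

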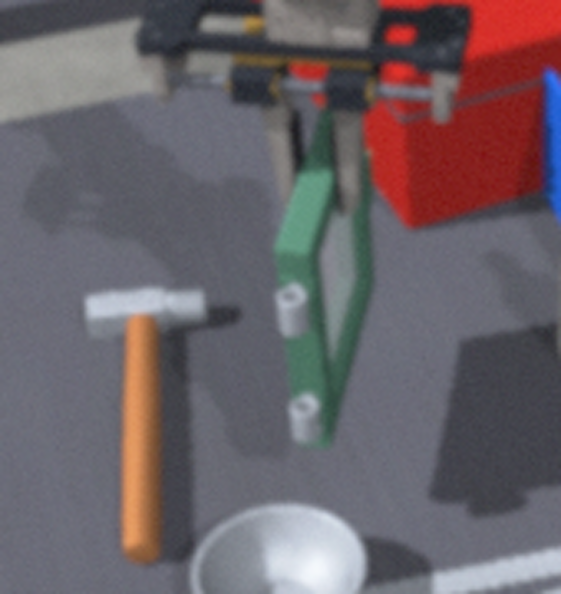

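```bash
cat >> h.py <<'E'
HD=62.8
def kn2tcp(k,hd=HD,kz=-95.1,ky=-0.4):
    z=np.array([np.cos(np.radians(hd)),np.sin(np.radians(hd))]); y=np.array([-z[1],z[0]])
    return np.array(k)-kz*z-ky*y
E
python3 - <<'E'
from h import *
import pickle
pin=np.array([614.2,-127.8]); xm=np.array([-.252,-.968])
a=kn2tcp(pin-60*xm); b=kn2tcp(pin)
move_l([*a,203],tool(HD),v=150); print(read_time(),read_eef_pos())
move_l([*b,203],v=50); pause(.3)
e,o=read_eef_pos(),read_orientation(); s=snapshot("wrist"); print(e,b,read_force(),read_time(),read_joints())
pickle.dump((s,e,o),open("w4.pkl","wb"))
cv2.imwrite("pics/w4.png",s["img"][:,:,::-1])
a=s["img"][60:140,230:350,::-1]; cv2.imwrite("pics/w4z.png",cv2.resize(a,None,fx=6.6,fy=6.6,interpolation=cv2.INTER_CUBIC))
T=snapshot("top");D=snapshot("side")
cv2.imwrite("pics/t4.png",cv2.resize(T["img"][115:265,260:460,::-1],None,fx=4,fy=4,interpolation=cv2.INTER_CUBIC))
E
```

```text
11.2083 [672.18079766  15.95454577 203.06793962]
[657.39554994 -42.73255689 203.00445393] [657.31424631 -43.03366373] [-0.39015648 -0.30600565 -5.32544188] 12.9083 [-0.18483466  0.49721402  0.27810317  1.60612487 -0.15091079  1.05928242
  2.80245901]
```

View pics/w4z.png

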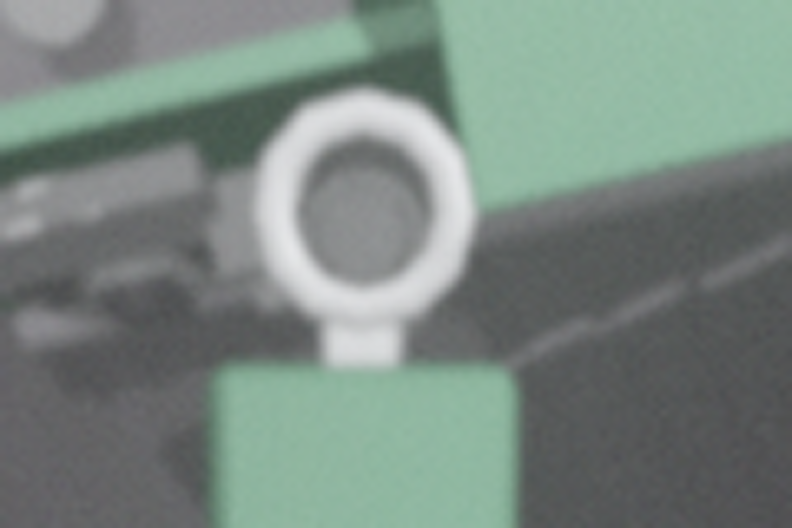

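View pics/t4.png

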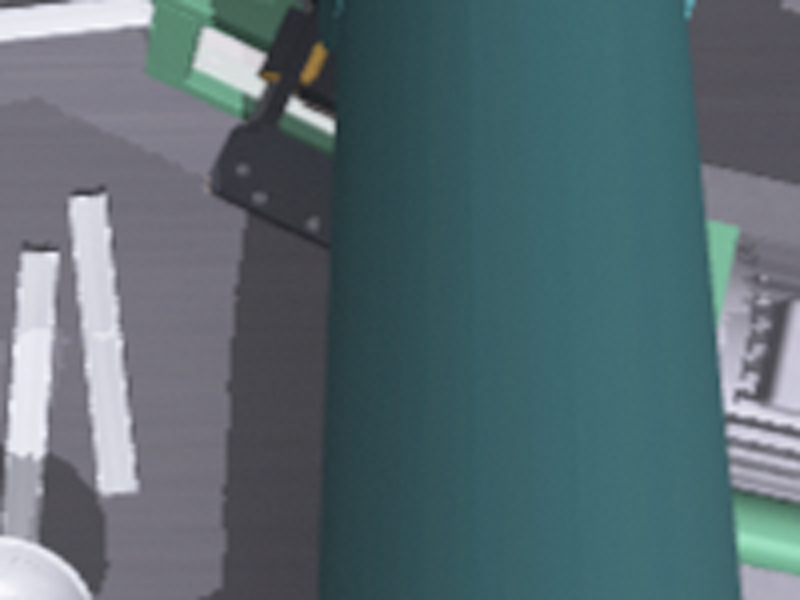

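Run:
```python
from h import *
import pickle
s,e,o=pickle.load(open("w4.pkl","rb"))
a=s["img"][78:106,268:304,::-1].astype(float); g=a.mean(2); g=np.clip((g-60)/(150-60),0,1)*255
cv2.imwrite("pics/w4g.png",cv2.resize(g.astype(np.uint8),None,fx=20,fy=20,interpolation=cv2.INTER_CUBIC))
```

```text
(no output)
```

View pics/w4g.png

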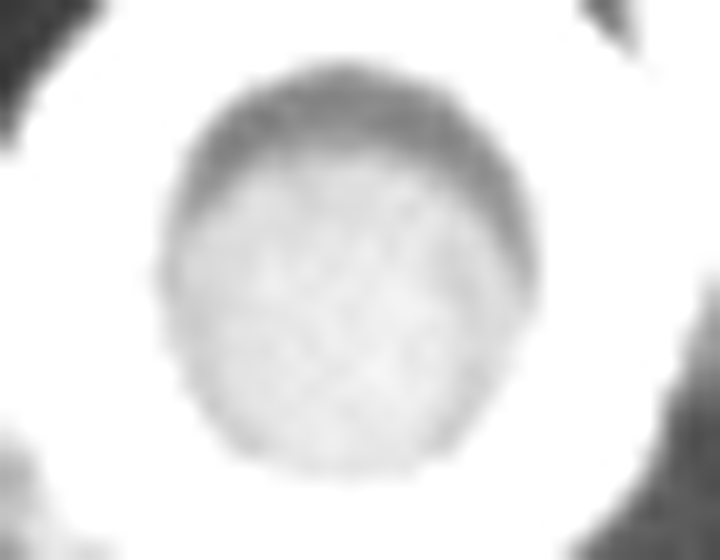

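Run:
```python
from h import *
import pickle
s,e,o=pickle.load(open("w4.pkl","rb")); T=np.array(s["tool_from_camera"]); Ti=np.linalg.inv(T)
for x in (-4,21,34,58):
    v=Ti@np.array([x,-.4,-95.1,1]); u=np.array([s["fx"]*v[0]/v[2]+s["cx"],s["fy"]*v[1]/v[2]+s["cy"]]); print(x,u,(u-[268,78]+.5)*20)
ims=[snapshot("wrist")["img"].astype(float) for _ in range(8)]
g=np.mean(ims,0)[78:106,268:304].mean(2); print(np.round(g[8:22,8:27]).astype(int))
g=np.clip((g-115)/(150-115),0,1)*255
cv2.imwrite("pics/w4g2.png",cv2.resize(g.astype(np.uint8),None,fx=20,fy=20,interpolation=cv2.INTER_CUBIC))
```

```text
-4 [285.38625788  90.84626948] [357.72515769 266.9253896 ]
21 [285.23884794  94.72610498] [354.77695884 344.52209953]
34 [285.17671613  96.36141682] [353.53432252 377.22833639]
58 [285.08090836  98.8830811 ] [351.61816711 427.66162208]
[[152 124 112 113 121 127 129 129 129 130 130 130 127 121 114 111 112 127
  159]
 [140 118 115 123 133 137 138 137 137 139 140 140 139 132 125 117 111 118
  146]
 [134 118 123 133 138 140 138 138 138 140 141 140 140 139 135 127 118 116
  136]
 [132 126 132 138 138 138 138 138 139 139 139 139 140 138 139 135 126 118
  131]
 [131 133 138 137 137 138 140 142 140 141 142 141 139 138 140 139 135 124
  127]
 [131 137 138 135 136 140 141 142 142 143 143 144 142 139 140 140 139 130
  128]
 [132 137 136 135 139 141 142 142 143 143 144 144 144 142 139 139 140 134
  130]
 [136 137 134 136 140 142 142 143 143 143 144 144 144 142 140 138 139 137
  138]
 [140 136 134 138 141 142 142 142 142 144 144 145 144 143 141 137 136 139
  145]
 [145 136 134 138 141 142 141 142 142 143 144 145 144 143 140 137 137 141
  155]
 [155 136 133 138 141 142 142 142 143 143 144 144 144 143 140 136 137 144
  163]
 [169 139 132 137 141 141 143 141 143 144 144 144 144 142 139 134 138 152
  175]
 [187 152 135 136 140 141 143 142 142 144 145 144 143 142 136 134 145 168
  192]
 [205 174 145 135 139 141 142 143 143 144 144 143 142 139 135 140 163 188
  205]]
```

View pics/w4g2.png

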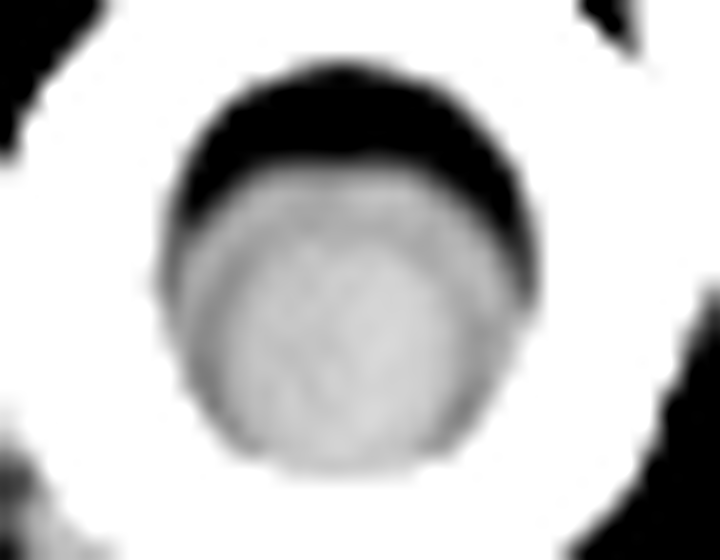

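Run:
```python
from h import *
z=np.array([np.cos(np.radians(HD)),np.sin(np.radians(HD))]); y=np.array([-z[1],z[0]])
pin=np.array([614.2,-127.8]); xy=kn2tcp(pin)-0.35*z
q=tool(HD); xy=xy.astype(float)
move_l([*xy,195],q,v=40); pause(.15)
f0=np.array(read_force()); m0=np.array(read_moment()); print(f0,read_time())
zc=195.
while zc>165.5:
    zc-=1.0
    move_l([*xy,zc],q,v=25)
    f=np.array(read_force())-f0; e=read_eef_pos()
    print(round(zc,1),np.round(e,1),np.round(f,1),round(read_time(),1))
    if np.abs(f).max()>10: break
    l=f[:2]; 
    if np.hypot(*l)>2.5: xy+=np.clip(l*0.05,-.3,.3)
print(np.array(read_moment())-m0, xy, zc)
```

```text
[-0.59777705 -0.03723135 -5.03803094] 13.9083
194.0 [657.1 -43.3 194. ] [ 0.5 -0.7 -0.5] 14.2
193.0 [657.1 -43.3 192.9] [ 1.1 -0.4 -0.2] 14.4
192.0 [657.1 -43.3 191.9] [0.6 0.1 0.3] 14.7
191.0 [657.1 -43.3 190.9] [ 1.2  0.3 -0.6] 14.9
190.0 [657.1 -43.3 189.9] [-0.7 -0.  -0.4] 15.2
189.0 [657.1 -43.3 188.9] [ 0.6  0.2 -0.1] 15.4
188.0 [657.1 -43.3 187.9] [ 1.3  0.5 -0.1] 15.7
187.0 [657.1 -43.3 186.9] [ 1.6  0.7 -0.3] 15.9
186.0 [657.1 -43.3 185.9] [ 0.3 -0.4  0.1] 16.2
185.0 [657.1 -43.4 184.9] [1.  0.1 0.6] 16.4
184.0 [657.1 -43.3 183.9] [0.3 0.1 0.5] 16.7
183.0 [657.1 -43.4 182.9] [ 0.8 -1.5  1.1] 16.9
182.0 [657.1 -43.3 181.9] [ 1.4 -0.3 -0.2] 17.2
181.0 [657.1 -43.3 180.9] [ 0.9 -0.1  0.6] 17.4
180.0 [657.1 -43.3 179.9] [0.5 0.3 0.4] 17.7
179.0 [657.1 -43.3 178.9] [1.1 0.4 0.4] 17.9
178.0 [657.1 -43.4 177.9] [ 1.1  0.8 -0.2] 18.2
177.0 [657.1 -43.3 176.9] [-0.2 -0.1  0.7] 18.4
176.0 [657.1 -43.3 175.9] [ 0.9 -0.2  0.1] 18.7
175.0 [657.1 -43.3 174.9] [-0.   0.4  0.1] 18.9
174.0 [657.1 -43.3 173.9] [0.6 0.3 0.7] 19.2
173.0 [657.1 -43.3 172.9] [ 0.6  0.4 -0.6] 19.4
172.0 [657.1 -43.3 171.9] [ 0.2 -0.7 -0.3] 19.7
171.0 [657.1 -43.3 170.9] [0.6 0.1 1. ] 19.9
170.0 [657.1 -43.3 169.9] [ 0.9  0.3 -0.6] 20.2
169.0 [657.1 -43.3 168.9] [0.  0.3 0.5] 20.4
168.0 [657.1 -43.3 167.9] [0.2 0.  0.6] 20.7
167.0 [657.1 -43.4 166.9] [0.4 0.2 1.2] 20.9
166.0 [657.2 -43.4 166. ] [ 1.   0.3 -0.2] 21.2
165.0 [657.4 -43.3 165.5] [1.2 0.6 3.7] 21.4
[-0.10727535  0.20413368 -0.00790057] [657.15426204 -43.34495946] 165.0
```

Run:
```python
from h import *
e=read_eef_pos(); f0=read_force()
move_l([657.15,-43.35,164.3],v=10); pause(.2); print(read_eef_pos(),read_force())
s=snapshot("wrist"); cv2.imwrite("pics/w5.png",s["img"][:,:,::-1])
# feel: small lateral probe along tool z
z=np.array([np.cos(np.radians(HD)),np.sin(np.radians(HD))])
for d in (2.0,0):
    move_l([657.15+d*z[0],-43.35+d*z[1],164.8],v=20); pause(.1); print(d,np.round(read_eef_pos(),2),np.round(read_force(),1))
D=snapshot("side"); cv2.imwrite("pics/s5.png",D["img"][:,:,::-1]); print(read_time())
```

```text
[657.64268261 -43.14119747 165.02865306] [-0.4222156   2.41588994  4.42822051]
2.0 [657.92 -42.44 164.68] [-1.5 -1.4  2.5]
0 [657.55 -42.76 164.96] [0.8 1.3 3. ]
22.6583
```

View pics/w5.png

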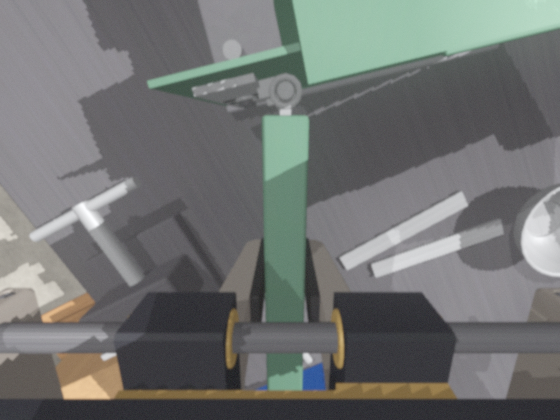

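View pics/s5.png

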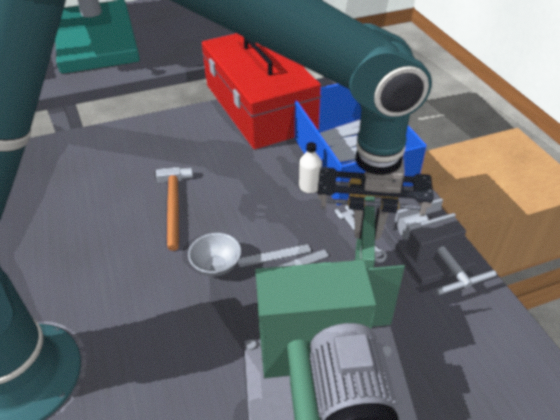

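```bash
cat >> h.py <<'E'
PIN=np.array([614.2,-127.8]); 
def pushpose(th,xoff,yr,z):
    "th opening deg; door y heading = -14.6-th"
    a=np.radians(-14.6-th); y=np.array([np.cos(a),np.sin(a)]); x=np.array([y[1],-y[0]])
    p=PIN-xoff*x+yr*y; return [p[0],p[1],z],tool(-14.6-th)
E
python3 - <<'E'
from h import *
for th in (103,80,60,40,20,0):
    for z in (260,150):
        p,q=pushpose(th,42,-167,z); r=solve_ik(p,q); print(th,z,np.round(p),None if r is None else np.round(r,2))
e=read_eef_pos(); open_gripper(); pause(.1); print(read_force(),read_time())
s=snapshot("wrist"); cv2.imwrite("pics/w6.png",s["img"][:,:,::-1])
move_l([e[0],e[1],270],v=150); pause(.1); print(read_force(),read_time())
D=snapshot("side"); cv2.imwrite("pics/s6.png",D["img"][:,:,::-1])
s=snapshot("wrist"); cv2.imwrite("pics/w7.png",s["img"][:,:,::-1])
E
```

```text
103 260 [729.   1. 260.] [-0.72  0.92  1.34  1.39 -0.89  1.5   0.08]
103 150 [729.   1. 150.] [-0.73  1.07  1.33  1.49 -1.05  1.4   0.17]
80 260 [669.  35. 260.] [-0.71  0.6   0.93  1.54 -0.49  1.25  0.21]
80 150 [669.  35. 150.] [-0.69  0.72  0.89  1.65 -0.61  1.08  0.3 ]
60 260 [610.  44. 260.] [-0.75  0.45  0.85  1.69 -0.36  1.16  0.46]
60 150 [610.  44. 150.] [-0.72  0.58  0.82  1.8  -0.51  0.98  0.58]
40 260 [552.  33. 260.] [-0.74  0.3   0.76  1.83 -0.23  1.1   0.73]
40 150 [552.  33. 150.] [-0.7   0.46  0.75  1.94 -0.39  0.9   0.86]
20 260 [501.   2. 260.] [-0.67  0.17  0.68  1.95 -0.12  1.06  1.03]
20 150 [501.   2. 150.] [-0.63  0.34  0.67  2.06 -0.29  0.83  1.18]
0 260 [463. -45. 260.] [-0.54  0.09  0.61  2.02 -0.06  1.05  1.41]
0 150 [463. -45. 150.] [-0.5   0.27  0.6   2.13 -0.21  0.8   1.55]
[-0.10149049  0.01561228 -0.14620425] 23.8667
[ 0.52806021 -0.00497526 -0.16616427] 24.8667
```

View pics/s6.png

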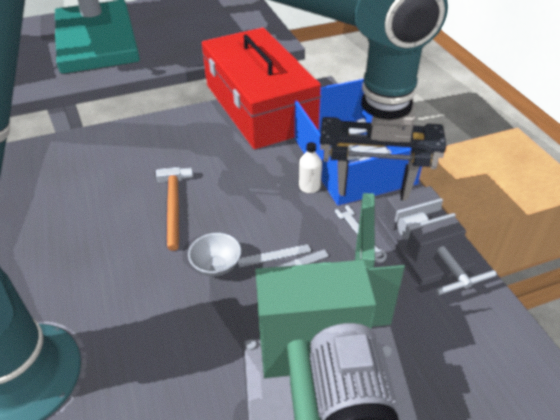

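View pics/w7.png

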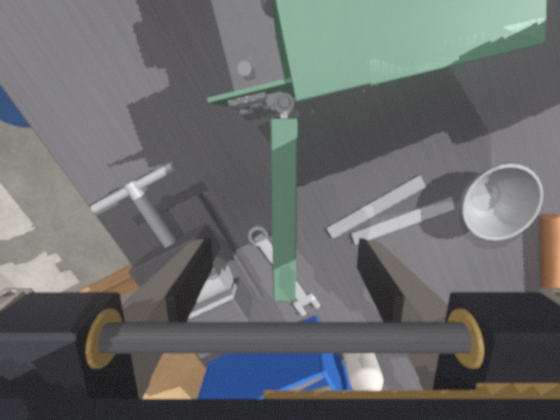

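Run:
```python
from h import *
p,q=pushpose(103,44,-165,262); goto(p,q); grasp(10); print(read_width(),read_time(),read_eef_pos(),np.round(read_joints(),2))
p,q=pushpose(103,44,-165,150); move_l(p,q,v=120); pause(.1); print(read_force(),read_eef_pos(),read_time())
D=snapshot("side"); cv2.imwrite("pics/s8.png",D["img"][:,:,::-1])
```

```text
0.006261244569107102 28.6167 [729.61951784  -1.96395143 262.00861927] [-0.72  0.92  1.34  1.38 -0.89  1.5   0.08]
[ 0.29299011 -0.32473603 -0.17406962] [730.13510675  -2.15221852 151.12056834] 29.8
```

View pics/s8.png

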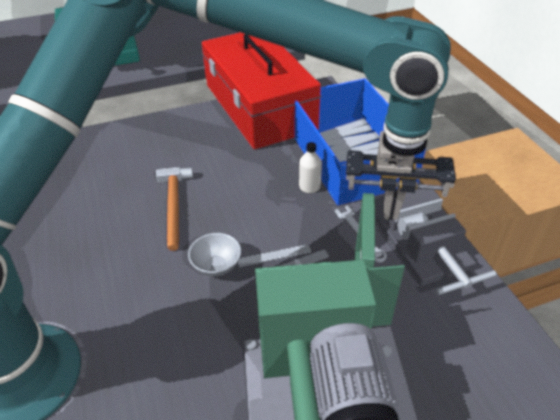

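Run:
```python
from h import *
f0=np.array(read_force())
for th in np.arange(98,11,-5.0):
    p,q=pushpose(th,max(30,44-3*(103-th)/5),-165,150); move_l(p,q,v=70)
    f=np.array(read_force())-f0
    if np.abs(f).max()>1.5: print(th,np.round(f,1))
    if np.abs(f).max()>12: print("stop"); break
pause(.1); print(th,read_time(),read_eef_pos())
D=snapshot("side"); cv2.imwrite("pics/s9.png",D["img"][:,:,::-1])
D=snapshot("top"); cv2.imwrite("pics/t9.png",D["img"][:,:,::-1])
s=snapshot("wrist"); cv2.imwrite("pics/w9.png",s["img"][:,:,::-1])
```

```text
73.0 [-0.3  1.5  0.3]
13.0 36.5917 [482.38963326 -24.23045373 149.99594578]
```

View pics/s9.png

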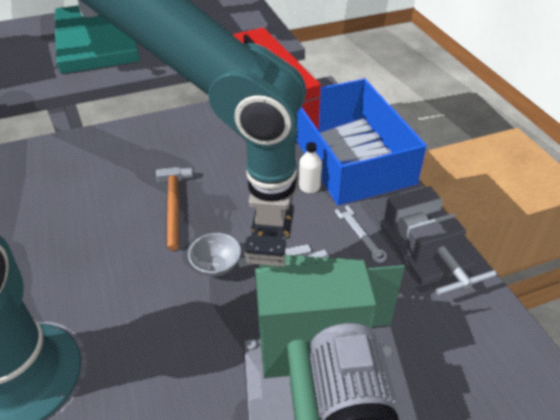

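View pics/t9.png

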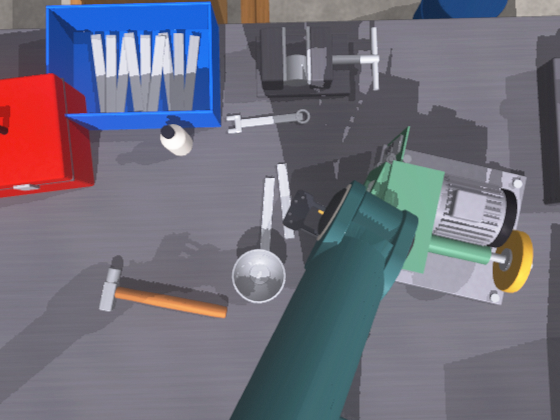

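View pics/w9.png

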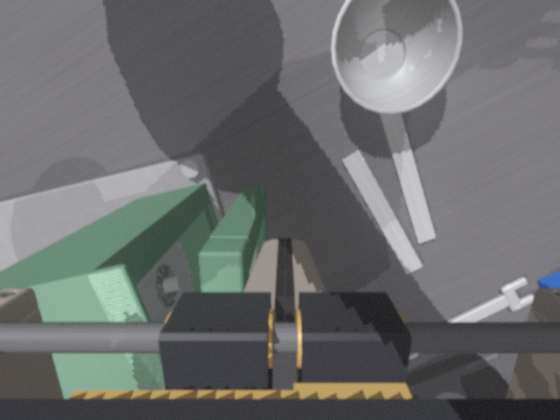

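Run:
```python
from h import *
f0=np.array(read_force()); xm=np.array([-.252,-.968])
for th in np.arange(11.5,-6,-1.5):
    p,q=pushpose(max(th,0),30+min(th,0)*2.9,-165,150); move_l(p,q,v=30)
    f=np.array(read_force())-f0; fx=f[:2]@xm
    print(th,round(fx,1),np.round(read_eef_pos(),1))
    if fx<-4: break
pause(.3); print(read_force()-f0,read_time())
s=snapshot("wrist"); cv2.imwrite("pics/w10.png",s["img"][:,:,::-1])
```

```text
11.5 0.3 [479.2 -28.3 150. ]
10.0 1.0 [476.6 -31.9 150. ]
8.5 0.0 [474.2 -35.5 150. ]
7.0 0.5 [471.8 -39.2 150. ]
5.5 0.1 [469.5 -43.  150. ]
4.0 0.4 [467.4 -46.8 150. ]
2.5 -0.2 [465.3 -50.7 150. ]
1.0 0.1 [463.3 -54.6 150. ]
-0.5 0.3 [461.6 -58.7 150. ]
-2.0 -6.2 [461.  -60.7 149.9]
[2.76358787 5.84014948 0.1864233 ] 40.025
```

View pics/w10.png

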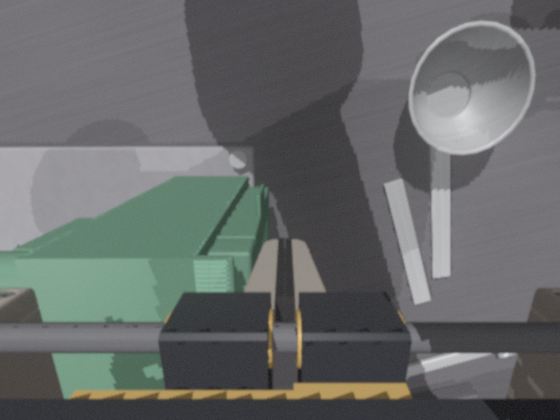

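Door met the rim (contact at the expected depth, 6 N). Now I'll back off straight out, rise and look.

Run:
```python
from h import *
e=np.array(read_eef_pos()); xm=np.array([-.252,-.968,0])
p=e-60*xm; move_l(p,v=60); p[2]=330; move_l(p,v=200)
p=p-60*xm; p[0]=470; move_l(p,v=200); pause(.3)
print(read_force(),read_time(),read_eef_pos())
goto([420,200,330],tool(-14.6)); pause(.2)
T=snapshot("top");D=snapshot("side"); print(read_time())
cv2.imwrite("pics/t11.png",cv2.resize(T["img"][115:310,345:540,::-1],None,fx=3,fy=3,interpolation=cv2.INTER_CUBIC)); cv2.imwrite("pics/t11f.png",T["img"][:,:,::-1])
cv2.imwrite("pics/s11.png",D["img"][:,:,::-1])
```

```text
[-0.15966631  1.33057724 -0.06517023] 43.05 [470.05294702  54.39371405 329.94222132]
44.0083
```

View pics/t11.png

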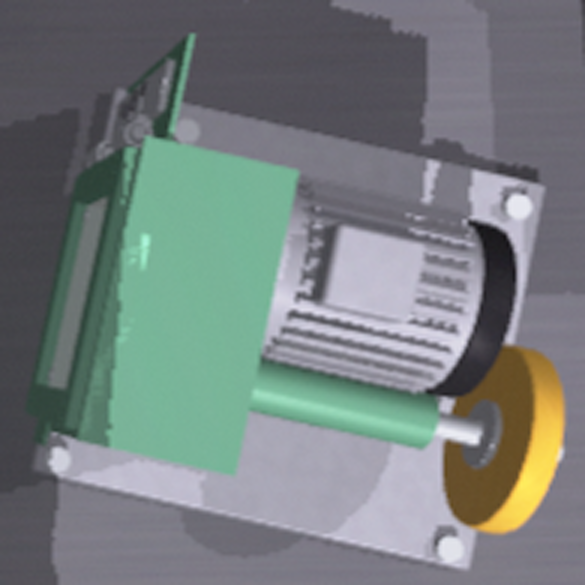

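View pics/t11f.png

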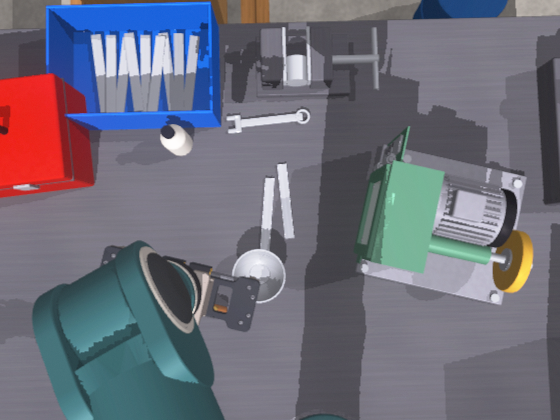

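Run:
```python
from h import *
im=cv2.imread("pics/t11f.png"); T=snapshot("top"); c=cam(T)
hsv=cv2.cvtColor(im,cv2.COLOR_BGR2HSV); m=((hsv[:,:,0]>65)&(hsv[:,:,0]<95)&(hsv[:,:,1]>70))
pts=[]
for v in range(185,246,3):
    r=np.where(m[v,350:440])[0]; pts.append((350+r[0],v))
print(pts)
W=np.array([onz(T,c,(u-.5,v),30)[:2] for u,v in pts]); d=np.polyfit(W[:,0],W[:,1],1); print("bottom outer edge angle",np.degrees(np.arctan(d[0])), np.std(W[:,1]-np.polyval(d,W[:,0])))
s0=W-PIN; y=np.array([.968,-.252]);x=np.array([-.252,-.968]); print(np.round(np.c_[s0@x,s0@y],1))
```

```text
[(np.int64(369), 185), (np.int64(368), 188), (np.int64(367), 191), (np.int64(367), 194), (np.int64(366), 197), (np.int64(365), 200), (np.int64(365), 203), (np.int64(364), 206), (np.int64(363), 209), (np.int64(363), 212), (np.int64(362), 215), (np.int64(361), 218), (np.int64(361), 221), (np.int64(360), 224), (np.int64(359), 227), (np.int64(359), 230), (np.int64(358), 233), (np.int64(357), 236), (np.int64(357), 239), (np.int64(356), 242), (np.int64(356), 245)]
bottom outer edge angle -14.438572245941128 0.6140575202093336
[[  -8.9  -37.3]
 [  -9.6  -43.9]
 [ -10.2  -50.5]
 [  -8.9  -56.6]
 [  -9.5  -63.2]
 [ -10.2  -69.8]
 [  -8.9  -76. ]
 [  -9.5  -82.5]
 [ -10.2  -89.1]
 [  -8.9  -95.2]
 [  -9.5 -101.8]
 [ -10.2 -108.4]
 [  -8.8 -114.5]
 [  -9.5 -121. ]
 [ -10.2 -127.6]
 [  -8.8 -133.6]
 [  -9.5 -140.2]
 [ -10.2 -146.7]
 [  -8.8 -152.8]
 [  -9.5 -159.3]
 [  -8.2 -165.4]]
```

```bash
python3 -c "
from h import *
print(read_time(),read_force()); close_job()"
```

```text
44.0583 [ 0.11612928 -0.63128679  0.19492272]
the job is handed in; nothing more can be done
```

The guard door is hung on both pins, swung shut under the lip and let go. I handed the job in at 44 s of the 72 s allowed; no verdict is reported.

- **Finding the pins:** I measured them with the wrist camera and placed them about 11.5 mm farther out than the nominal seats. I then aligned the door by looking down through the upper hinge tube at the pin tip.
- **Lowering:** With the door open about 103°, it went down in 1 mm steps with less than 2 N of extra force. It met the seats within 1 mm of the expected height, and I settled it with a light press of about 9 N.
- **Shutting:** I let go and pushed the door round on its outer face with closed fingers. It stopped on the case rim with about 6 N.

**Last checks:**
- From the overhead picture, the door lies at -14.4° against -14.6° for the machine, so it is shut to within about 0.2°.
- Its outer face is about 9.5 mm in front of the hinge axis, where 11 mm is nominal. The 1.5 mm difference is within the camera's 2 mm calibration.
- By eye, the other things on the bench are where they were.
- The arm was clear of everything. I did not measure the seat height again after shutting.
- **Early disagreement:** My first reading of the pins from the overhead camera was about 6 mm off the wrist camera's. I used the wrist value, and the door going on freely bore it out.

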